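Hang a parts bin on the slat panel

TASK

Hang the yellow parts bin on the slat panel, in the upper groove, on the free stretch beside the blue bin: tilt it so that the tongue on its back goes up behind the top slat, then swing it down until its back lies flat against the panel and it hangs by itself. Let go of it, and leave the steel cup, the loose pink lid and the pink tub in front where they are.

Things in the scene. Friction and masses are not known exactly. Their poses are not given: they have to be found in the camera images.
- yellow_bin: Yellow plastic bin on the table, 100 (x) x 56 (y) x 74 mm at the back, open top, about 0.2 kg, walls 3 mm. Origin: centre of underside; +x points to its back, z up. Outside of back at x = +50, front at x = -50. Side walls (outer faces y = +-28) are 40 mm high in front, rising to 74 at the back; grip across them. On the back: a steel tongue (see tongue_tip).
- tongue_tip (a point): Middle of the upper edge of the bin's L-shaped steel tongue; bin frame x = +61, y = 0, z = +98 mm. Tongue 44 mm wide: a level leg 4 mm thick (z = 70 to 74) runs from the back (x = 50) to x = 63; from its end a plate (x = 59 to 63) stands up to z = 98. So it is 28 mm high, with 9 mm free between bin back and plate.
- panel: Fixed slat panel: 3 white slats, 6 mm thick, 240 mm wide, on a foot 12 mm high (x -23 to +82). Origin: on the table under the middle of the slats' front face (plane x = 0), which looks along -x to the robot; y along the slats, z up. Slats at z = 15-65, 85-165, 185-245 mm; upper groove: slot z = 165-185. Behind the slats free to a board at x = 42, save uprights at |y| > 105.
- groove (a point): Lower edge of the upper groove at the front face, panel frame x = 0, y = +45, z = 165 mm: a good place for the bin's middle. The tongue goes in only tilted: bin's bottom swung out to the robot, best by 40 to 45 degrees. Hung: leg rests on the middle slat's upper edge (bin's underside 95 mm over the table), plate 8 mm up behind the top slat, 3 mm play.
- blue_bin: Blue bin of the same form, fixed on the panel, hung in the upper groove as the yellow one shall be. Origin: centre of its underside, at y = -80 mm in the panel's frame; it covers y = -108 to -52 mm there, so the free stretch of groove is y = -52 to +105 mm.
- cup: Bystander: bare steel cup, 72 mm across, 82 mm high. Origin: centre of its underside.
- lid: Bystander: round pink tub lid lying on the table, 98 mm across, 16 mm high. Origin: centre of its underside.
- tub: Bystander: open pink tub with set gel, 96 mm across, 55 mm high, standing in front of the panel, at the robot's side. Origin: centre of its underside.

How it is judged:
By the outcome, as a careful person would: the job done as asked, in the order asked, and still so for the second after the job is handed in, with the robot touching nothing.
It also fails if it takes over 48 s, if anything falls off the work surface, if the arm or the gripper's body presses on something with over 40 N, if the wrist force passes 120 N, or if a joint passes its speed limit or range.

ROBOT

A 7-joint arm with a two-finger parallel gripper is mounted at the origin on a cart in front of the work surface, level with it; the furniture and walls round the work are solid. World frame = base frame: x ahead of the robot, y to its left, z up, the work surface at z = 0. Lengths are in m, angles in rad, forces in N, time in s.
With the tool pointing down it reaches from about 0.425 to 0.875 m from the base axis. Payload 8.4 kg.
Tool frame: the origin (TCP) lies midway between the tips of the shut fingers; the grasp point (between the pads) lies 19 mm behind it; z points along the fingers, y is the direction in which the jaws open and shut (so a half turn about z gives the same grasp; the last joint's range is limited). The gripper opens to 87 mm and grips with 3 to 60 N. Pads are 19 mm wide; open, the fingers measure 117 mm over their backs; the gripper's body (75 mm by 190 mm) begins 51 mm behind the grasp point.
Start: joints at [1.131, 0.333, 0.04, 1.465, -0.013, 1.343, -0.059], TCP at [0.217, -0.613, 0.223] pointing down, gripper open.
Joint ranges: [-2.58, 2.58], [-0.38, 2.09], [-1.3, 1.39], [0.25, 2.4], [-1.5, 4.64], [0.08, 2.09], [-2.65, 2.65]. Speed limits (rad/s): [2.22, 2.22, 2.79, 2.79, 3.14, 3.14, 3.14].

INTERFACE

Orientations are given as a 3x3 rotation matrix whose columns are the frame's x, y, z axes.
In Python, from plant import bot, eyes gives the robot as it stands. The module is installed in compiled form; this text tells all that it offers.
- The arm moves only by the tool servo_tool, never from a script. Its argument "deltas" is a list of rows, each a list of 5 numbers: the opening, from -1 (shut) to 1 (fully open), then the shift along the tool's x, y, z in m, then the turn about the tool's z in degrees. In form: [[gripper, x, y, z, spin], ...]. A call has 1 to 5 rows; each row is the pose to reach, as a shift and turn from the pose commanded when the call began, along the tool's axes at that moment; what a row does not reach only later rows make up. A row lasts 1/8 s, in which the tool goes at most 62.5 mm and 10.7 degrees, less where a joint would pass 70% of its speed; a pose out of reach is approached as far as the arm can. A call with a gripper value outside its range is refused whole. The fingers move at their own pace and stop on an object; "grip_force" is the grip in N (left out, the last holds). Time passes only in rows, so rows that repeat a pose let the fingers close. It gives the time, the measured TCP pose, the force and the opening at its end, in the units of the state.
- bot.read_state(): the state, without advancing time (a new reading comes with each control period).
- eyes.capture(name): name is "scene" or "top"; returns a dict with "pixels" (480x640x3 uint8, red, green, blue), "K" (3x3 intrinsics, pixels), "eye" and "rotation" of the camera in the world. Camera axes: x right, y up, looking along -z (the intrinsics and any distortion apply to the point x, -y, -z); pixel columns grow to the right and rows downward; lengths in m; the calibration is good to about 2 mm. A picture is of the moment at which its call begins. There is no depth.
- bot.hand_in(): hands the job in, once; it reports no verdict.
The state is a dict: "time": time; "joint_positions": joint angles; "qd": joint speeds; "effort": joint torques, N m; "tool_pos": TCP position; "tcp_rot": TCP orientation; "force": force on the tool from outside, world axes, zero at the start; "ft_torque": the same for the moment, N m; "gripper_width": finger opening in m.
Only numpy, scipy, OpenCV 4.12 (cv2) and the standard library are available. Lean on these libraries where they do the work, as an engineer would, in place of code of your own. Each camera call takes 0.05 s, during which the arm holds its last target. There are 200 camera calls.

## Working session

There is one attempt and no reset: what is moved stays moved. The work goes in short steps, Python scripts to look and compute and a tool call to move; the robot and the scene stay as the last step left them, time stands still between calls to the robot, and variables do not carry over. Pictures are saved under pics/ and viewed, about 8 in all and at most 12, crops included, and the job is handed in when it is done.

Besides the shell and the picture viewer there is one more tool, called after ">>>" as a command line: name --pt "numbers of a row" for each row, then --argument value for the rest. servo_tool: Moves the arm, as the interface text tells. Its arguments: {"type":"object","properties":{"deltas":{"type":"array","items":{"type":"array","items":{"type":"number"}}},"grip_force":{"type":"number"}},"required":["deltas"]}

```bash
mkdir -p pics; python3 - <<'E'
from plant import bot, eyes
import cv2, pickle
s=bot.read_state()
for k,v in s.items(): print(k,v)
d={}
for n in("scene","top"):
    c=eyes.capture(n); d[n]=c; cv2.imwrite(f"pics/{n}0.png",c["pixels"][:,:,::-1]); print(n,c.keys(),c["K"],c["eye"],c["rotation"])
pickle.dump(d,open("c0.pkl","wb"))
E
```

```text
time 0.0
joint_positions [ 1.13078388  0.33389512  0.03987503  1.46631271 -0.013434    1.34330367
 -0.0584807 ]
qd [-1.61951727e-03 -7.10257633e-04 -1.77204482e-03  1.73522367e-03
  1.52575521e-03  6.94266878e-04 -9.86021834e-05]
effort [ 6.17396581e-04 -6.56364512e+01  1.33549221e+00 -4.03789973e+01
 -5.96764195e-02  4.50955611e-02  1.43334705e-04]
tool_pos [ 0.21708123 -0.61215681  0.22164921]
tcp_rot [[ 9.42485838e-01  3.34245497e-01 -6.26093603e-04]
 [ 3.34246074e-01 -9.42484600e-01  1.52972367e-03]
 [-7.87803317e-05 -1.65101222e-03 -9.99998634e-01]]
force [-0.03430539  0.8366658   0.22294507]
ft_torque [-0.02690623  0.04952622 -0.02562103]
gripper_width 0.08703236199673918
scene dict_keys(['pixels', 'K', 'eye', 'rotation']) [[442.30813796   0.         320.04806057]
 [  0.         442.30813796 234.61840031]
 [  0.           0.           1.        ]] [0.09097541 0.45840808 0.85097019] [[-0.8003134   0.46608559 -0.37717726]
 [-0.59954469 -0.61507766  0.51207971]
 [ 0.00667967  0.63595888  0.77169404]]
top dict_keys(['pixels', 'K', 'eye', 'rotation']) [[444.97492472   0.         323.55081399]
 [  0.         444.97492472 240.56846203]
 [  0.           0.           1.        ]] [ 0.30293447 -0.04443724  1.03140179] [[ 0.01107474  0.98130324 -0.19214915]
 [-0.99989682  0.00910968 -0.01110719]
 [-0.0091491   0.19225233  0.98130288]]
```

View pics/scene0.png

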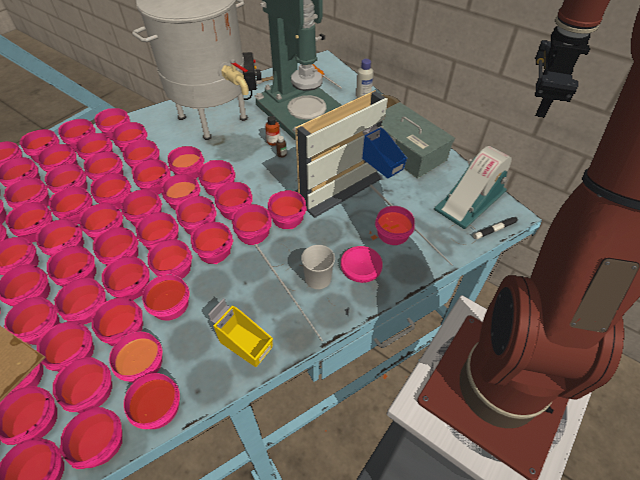

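View pics/top0.png

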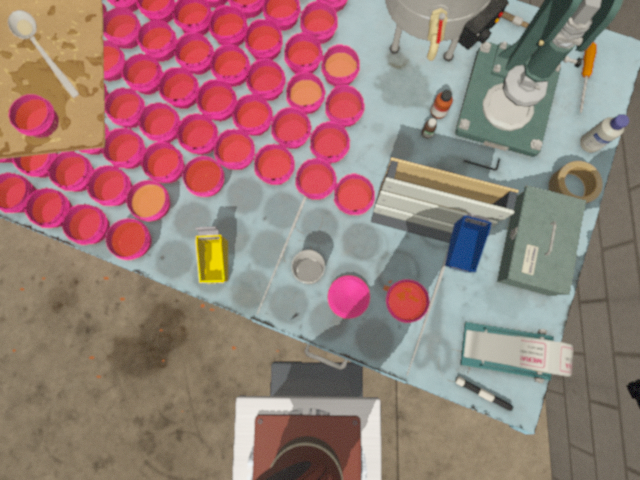

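```bash
python3 - <<'E'
import cv2,pickle,numpy as np
d=pickle.load(open("c0.pkl","rb"))
t=d["top"]["pixels"][:,:,::-1]; s=d["scene"]["pixels"][:,:,::-1]
def crop(im,x,y,w,h,f): 
    o=cv2.resize(im[y:y+h,x:x+w],None,fx=f,fy=f,interpolation=cv2.INTER_CUBIC)
    for i in range(0,w,20): cv2.putText(o,str(x+i),(i*f,8),0,.3,(0,0,0),1); cv2.line(o,(i*f,8),(i*f,14),(0,0,0),1)
    for i in range(0,h,20): cv2.putText(o,str(y+i),(0,i*f+3),0,.3,(0,0,0),1)
    return o
a=crop(t,365,150,160,140,5); cv2.imwrite("pics/panel_top.png",a[:600,:800])
b=crop(s,290,85,130,140,4); c=np.zeros((560,800,3),np.uint8); c[:,:520]=b
e=crop(t,190,220,45,70,6); c[:420,525:795]=e; cv2.imwrite("pics/mix.png",c)
E
```

```text
(no output)
```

View pics/panel_top.png

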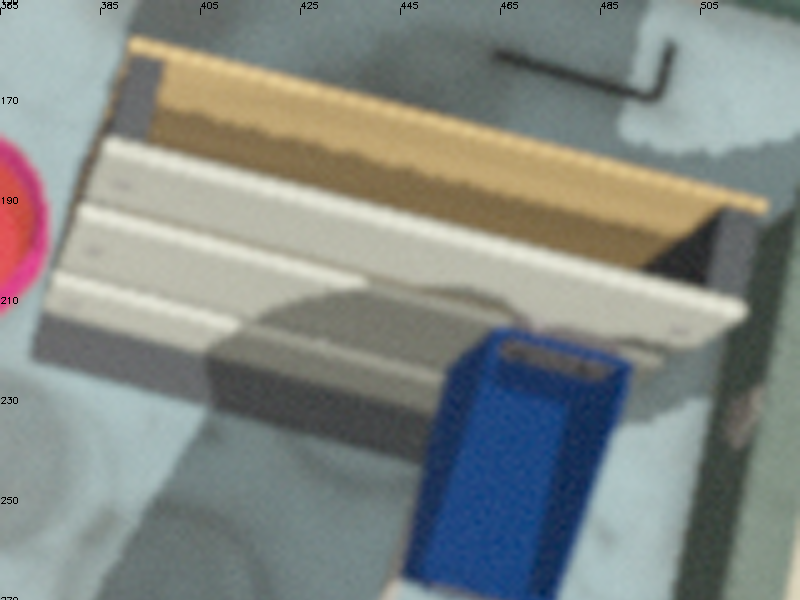

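View pics/mix.png

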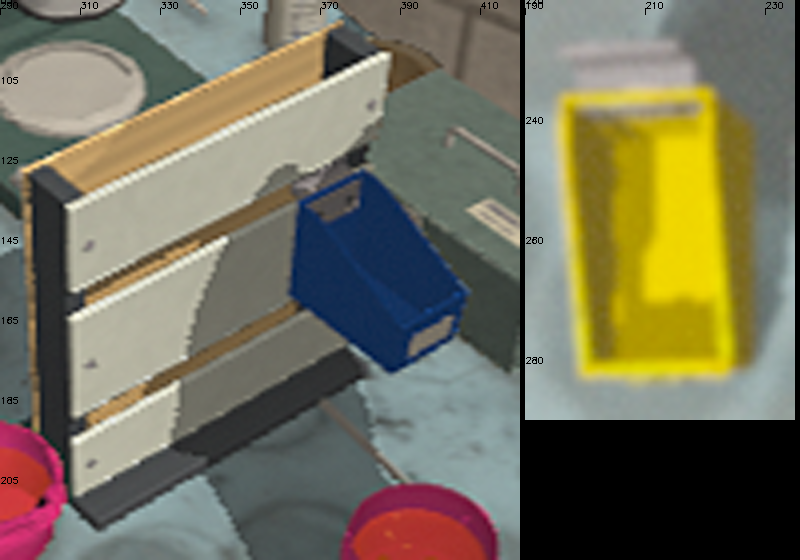

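```bash
cat > h.py <<'E'
import numpy as np, pickle
from scipy.optimize import least_squares
def proj(c,P):
    p=(np.atleast_2d(P)-c["eye"])@c["rotation"]; K=c["K"]
    return np.c_[K[0,2]+K[0,0]*p[:,0]/-p[:,2], K[1,2]-K[1,1]*p[:,1]/-p[:,2]]
def ray(c,uv,z):
    K=c["K"]; v=c["rotation"]@np.array([(uv[0]-K[0,2])/K[0,0],-(uv[1]-K[1,2])/K[1,1],-1]); e=np.array(c["eye"])
    return e+v*(z-e[2])/v[2]
def W(q,P):
    P=np.atleast_2d(P)/1000.; c,s=np.cos(q[2]),np.sin(q[2])
    return np.c_[q[0]+c*P[:,0]-s*P[:,1], q[1]+s*P[:,0]+c*P[:,1], P[:,2]]
def fit(obs,q0):  # obs: (cam, uv, P mm)
    f=lambda q: np.concatenate([(proj(c,W(q,P))[0]-uv) for c,uv,P in obs])
    r=least_squares(f,q0,loss='soft_l1'); return r.x, f(r.x).reshape(-1,2).round(1)
E
python3 - <<'E'
from h import *
import cv2
d=pickle.load(open("c0.pkl","rb")); T,S=d["top"],d["scene"]
o=np.array
A=[(T,o((385.8,180.)),(0,120,245)),(T,o((514.2,211.)),(0,-120,245)),(T,o((372,221.4)),(-23,120,12)),
(S,o((306.75,137)),(0,120,245)),(S,o((387.5,99.25)),(0,-120,245)),(S,o((307.5,158.25)),(0,120,185)),(S,o((307,164.5)),(0,120,165)),(S,o((307.5,190.5)),(0,120,85)),(S,o((315,217)),(-23,120,12))]
q,r=fit(A,[.55,-.3,-.2]); print("panel",q,np.degrees(q[2]),r.tolist())
B=[(T,o((195.8,235.3)),(50,28,74)),(T,o((221.7,235)),(50,-28,74)),(T,o((199.5,282.5)),(-50,28,40)),(T,o((225,282)),(-50,-28,40))]
q,r=fit(B,[.35,.2,0]); print("bin",q,np.degrees(q[2]),r.tolist())
print(proj(S,W(q,[(50,28,74),(50,-28,74),(-50,28,40),(-50,-28,40),(-50,28,0)])).round(1).tolist())
for n,uv,z in(("cup",(309,263),.08),("lid",(349,297),.016),("tub",(408,300),.055)): print(n,ray(T,uv,z).round(3))
hsv=cv2.cvtColor(S["pixels"],cv2.COLOR_RGB2HSV); m=cv2.inRange(hsv,(22,150,90),(35,255,255)); ys,xs=np.nonzero(m); k=(xs<300)&(ys>280); print("S yellow bbox",xs[k].min(),xs[k].max(),ys[k].min(),ys[k].max(),
 "lowest at",xs[k][ys[k].argmax()],"left at",ys[k][xs[k].argmin()],"right at",ys[k][xs[k].argmax()],"top at",xs[k][ys[k].argmin()])
E
```

```text
panel [ 0.54366228 -0.2638061  -0.24882677] -14.256723585232734 [[-1.0, -0.6], [-0.7, 0.4], [-1.9, -0.6], [1.0, -0.1], [-0.5, -1.8], [0.6, -0.1], [1.2, 0.3], [1.2, -0.9], [-0.4, -2.0]]
bin [0.45001816 0.21695669 0.04384843] 2.512329744819846 [[0.4, 0.4], [-0.1, -0.2], [0.1, 0.1], [-0.4, -0.3]]
[[214.9, 324.0], [234.0, 303.4], [256.5, 358.9], [274.4, 336.9], [258.6, 367.3]]
cup [ 0.44  -0.003  0.08 ]
lid [ 0.372 -0.092  0.016]
tub [ 0.364 -0.219  0.055]
S yellow bbox 213 272 306 366 lowest at 255 left at 325 right at 338 top at 231
```

>>> servo_tool --pt "1 0.04 -0.035 -0.03 0" --pt "1 0.085 -0.08 -0.05 5" --pt "1 0.13 -0.12 -0.07 10" --pt "1 0.17 -0.16 -0.08 17" --pt "1 0.21 -0.2 -0.08 17"

```text
time: 0.72
tool_pos: [0.3494, -0.352, 0.3035]
tcp_rot: [[0.999, 0.043, 0.001], [0.043, -0.999, -0.001], [0.001, 0.001, -1.0]]
force: [0.7, 0.4, 0.8]
gripper_width: 0.0868
```

```bash
cat > go.py <<'E'
# usage: go.py x y z yaw_deg : tool-frame delta to world target for the GRASP point (19 mm above TCP)
import sys, numpy as np
from plant import bot
s=bot.read_state(); R=np.array(s["tcp_rot"]); p=np.array(s["tool_pos"]); g=p-0.019*R[:,2]
yaw=np.degrees(np.arctan2(R[1,0],R[0,0])); print("t",s["time"],"G",g.round(4),"yaw",yaw.round(2),"tilt",np.degrees(np.arccos(-R[2,2])).round(2),"F",np.round(s["force"],1),"w",round(s["gripper_width"],4))
a=list(map(float,sys.argv[1:]))
for i in range(0,len(a),4):
    x=np.array(a[i:i+3]); print("delta",(R.T@(x-g)).round(4),"spin",round(yaw-a[i+3],1))
E
python3 go.py .46 0 .3 2.5 .4215 .2167 .12 2.5
```

```text
t 0.725 G [ 0.3493 -0.352   0.3225] yaw 2.46 tilt 0.09 F [0.7 0.4 0.8] w 0.0868
delta [ 0.1256 -0.3469  0.0222] spin -0.0
delta [ 0.0962 -0.5653  0.2019] spin -0.0
```

>>> servo_tool --pt "1 0.025 -0.057 0 0" --pt "1 0.05 -0.113 0 0" --pt "1 0.07 -0.17 0 0" --pt "1 0.085 -0.23 0 0" --pt "1 0.1 -0.29 0 0"

```text
time: 1.35
tool_pos: [0.4354, -0.0578, 0.3024]
tcp_rot: [[0.999, 0.044, -0.0], [0.044, -0.999, -0.0], [-0.0, 0.0, -1.0]]
force: [1.8, 0.3, 0.1]
gripper_width: 0.0868
```

>>> servo_tool --pt "1 0.01 -0.06 0.02 0" --pt "1 0.01 -0.12 0.04 0" --pt "1 0.005 -0.18 0.07 0" --pt "1 0 -0.235 0.1 0" --pt "1 -0.004 -0.275 0.14 0"

```text
time: 1.98
tool_pos: [0.4194, 0.216, 0.1633]
tcp_rot: [[0.999, 0.045, 0.002], [0.045, -0.999, 0.001], [0.003, -0.001, -1.0]]
force: [0.9, 0.6, -0.6]
gripper_width: 0.0872
```

```bash
python3 go.py .4215 .2167 .028 2.5; python3 -c "
from plant import eyes
import cv2,pickle
c=eyes.capture('top');pickle.dump(c,open('c1.pkl','wb'));s=eyes.capture('scene')
import numpy as np
o=np.zeros((480,800,3),np.uint8)
o[:,:400]=cv2.resize(c['pixels'][200:320,160:260,::-1],(400,480));o[:,400:]=cv2.resize(s['pixels'][260:380,190:290,::-1],(400,480));cv2.imwrite('pics/pre.png',o)"
```

```text
t 1.975 G [0.4194 0.216  0.1823] yaw 2.56 tilt 0.15 F [ 0.9  0.6 -0.6] w 0.0872
delta [ 0.0018 -0.0005  0.1543] spin 0.1
```

View pics/pre.png

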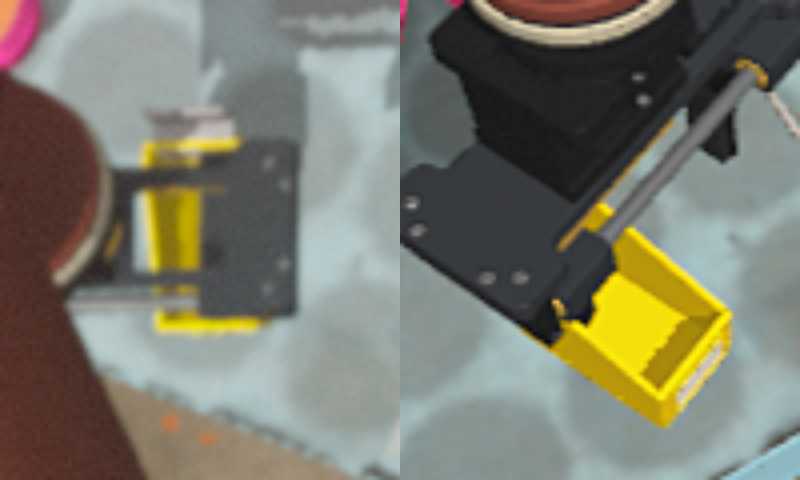

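>>> servo_tool --pt "1 0.002 0 0.05 0" --pt "1 0.002 0 0.1 0" --pt "1 0.002 0 0.135 0" --pt "1 0.002 0 0.153 0" --pt "1 0.002 0 0.153 0"

```text
time: 2.7
tool_pos: [0.4212, 0.2135, 0.0101]
tcp_rot: [[0.999, 0.044, -0.002], [0.044, -0.999, -0.0], [-0.002, 0.0, -1.0]]
force: [0.7, -0.2, -0.1]
gripper_width: 0.0869
```

>>> servo_tool --pt "-1 0 0 0 0" --pt "-1 0 0 0 0" --pt "-1 0 0 0 0" --pt "-1 0 0 0 0" --pt "-1 0 0 0 0" --grip_force 5

```text
time: 3.32
tool_pos: [0.4219, 0.2144, 0.011]
tcp_rot: [[0.999, 0.044, 0.001], [0.044, -0.999, 0.001], [0.001, -0.0, -1.0]]
force: [-1.1, 1.1, 5.9]
gripper_width: 0.0571
```

```bash
python3 go.py
```

```text
t 3.325 G [0.4218 0.2144 0.03  ] yaw 2.54 tilt 0.06 F [-1.1  1.1  5.9] w 0.0571
```

>>> servo_tool --pt "-1 0.003 0 -0.008 0" --pt "-1 0.01 0 -0.019 0" --pt "-1 0.018 0 -0.028 0" --pt "-1 0.026 0 -0.036 0" --pt "-1 0.026 0 -0.036 0" --grip_force 3

```text
time: 3.95
tool_pos: [0.4487, 0.2152, 0.0472]
tcp_rot: [[0.999, 0.043, 0.001], [0.043, -0.999, 0.001], [0.001, -0.001, -1.0]]
force: [0.3, 0.4, -0.2]
gripper_width: 0.0561
```

```bash
python3 go.py;  python3 -c "
from plant import eyes
import cv2,pickle
c=eyes.capture('top');s=eyes.capture('scene');pickle.dump((c,s),open('c2.pkl','wb'))
import numpy as np
o=np.zeros((480,800,3),np.uint8)
o[:,:400]=cv2.resize(c['pixels'][200:320,160:260,::-1],(400,480));o[:,400:]=cv2.resize(s['pixels'][260:380,190:290,::-1],(400,480));cv2.imwrite('pics/tilt.png',o)"
```

```text
t 3.95 G [0.4486 0.2152 0.0662] yaw 2.47 tilt 0.08 F [ 0.3  0.4 -0.2] w 0.0561
```

View pics/tilt.png

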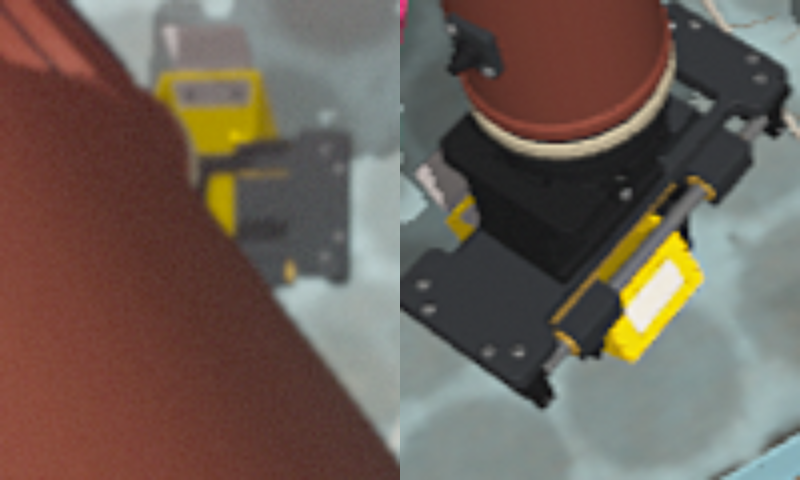

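>>> servo_tool --pt "-1 0.008 0 -0.006 0" --pt "-1 0.015 0 -0.01 0" --pt "-1 0.015 0 -0.01 0" --pt "-1 0.015 0 -0.01 0" --pt "-1 0.015 0 -0.01 0" --grip_force 3

```text
time: 4.68
tool_pos: [0.4624, 0.2157, 0.0563]
tcp_rot: [[0.999, 0.044, 0.0], [0.044, -0.999, 0.0], [0.0, -0.0, -1.0]]
force: [0.0, -1.0, 0.3]
gripper_width: 0.0561
```

>>> servo_tool --pt "-1 0 0 0 0" --pt "-1 0 0 0 0" --pt "-1 0 0 -0.04 0" --pt "-1 0 0 -0.09 0" --pt "-1 0 0 -0.15 0" --grip_force 45

```text
time: 5.3
tool_pos: [0.4615, 0.2154, 0.2071]
tcp_rot: [[0.999, 0.044, -0.002], [0.044, -0.999, -0.0], [-0.002, 0.0, -1.0]]
force: [1.2, -0.1, -1.1]
gripper_width: 0.0553
```

```bash
python3 go.py .46 .12 .26 -14.26;  python3 -c "
from plant import eyes
import cv2,pickle
c=eyes.capture('top');s=eyes.capture('scene');pickle.dump((c,s),open('c3.pkl','wb'))
import numpy as np
o=np.zeros((480,800,3),np.uint8)
o[:,:400]=cv2.resize(c['pixels'][150:300,150:275,::-1],(400,480));o[:,400:]=cv2.resize(s['pixels'][200:350,180:305,::-1],(400,480));cv2.imwrite('pics/lift.png',o)"
```

```text
t 5.3 G [0.4615 0.2154 0.2261] yaw 2.54 tilt 0.12 F [ 1.2 -0.1 -1.1] w 0.0553
delta [-0.0058  0.0953 -0.0338] spin 16.8
```

View pics/lift.png

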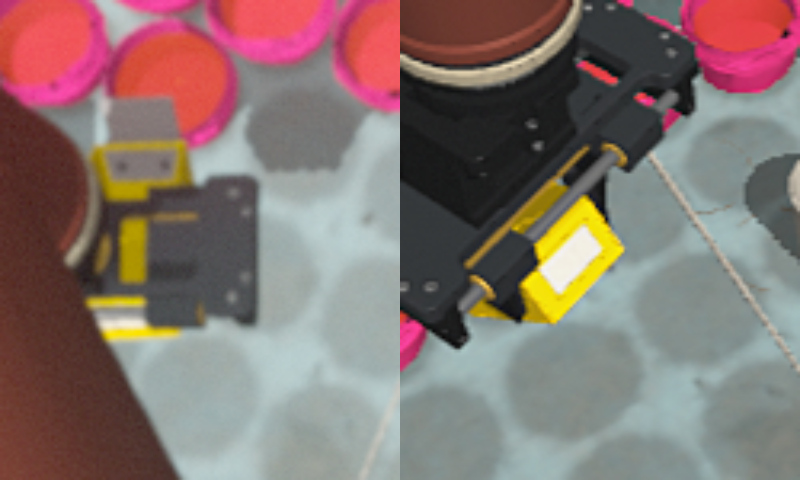

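```bash
cat > tilt.py <<'E'
from h import *
def pts(q,G,yaw,P,gz):  # q: theta, gx, dy
    P=np.atleast_2d(P).astype(float); th,gx,dy=q[0],q[1],q[2]
    dx=P[:,0]-gx; dz=P[:,2]-gz; c,s=np.cos(th),np.sin(th)
    L=np.c_[dx*c+dz*s, P[:,1]+dy, -dx*s+dz*c]/1000; a=np.radians(yaw)
    return np.c_[G[0]+np.cos(a)*L[:,0]-np.sin(a)*L[:,1],G[1]+np.sin(a)*L[:,0]+np.cos(a)*L[:,1],G[2]+L[:,2]]
def fitt(obs,G,yaw,gz=30):
    f=lambda q: np.concatenate([(proj(c,pts(q,G,yaw,P,q[3]))[0]-uv) for c,uv,P in obs]+[[(q[3]-gz)/3,(q[1]+30)/4,q[2]]])
    r=least_squares(f,[.7,-30,0,gz],x_scale=[.1,10,10,10]); print("theta",np.degrees(r.x[0]).round(1),"gx dy gz",r.x[1:].round(1)); print(f(r.x).round(1).tolist())
E
python3 - <<'E'
from tilt import *
T,S=pickle.load(open("c3.pkl","rb")); o=np.array
fitt([(T,o((193.8,180.3)),(61,0,98)),(T,o((178.9,196.3)),(50,28,74)),(T,o((208.6,196.3)),(50,-28,74)),
(S,o((249.7,277.2)),(-50,-28,0)),(S,o((227.8,301.6)),(-50,28,0)),(S,o((236.3,260.9)),(-50,-28,40))],(.4615,.2154,.2261),2.5)
E
```

```text
theta 49.5 gx dy gz [-36.7   1.1  24.3]
[-0.5, 1.5, 0.9, -0.5, -0.3, -1.4, 1.6, 0.5, 1.4, -0.4, -0.7, -0.3, -1.9, -1.7, 1.1]
```

>>> servo_tool --pt "-1 0 0.04 -0.02 2" --pt "-1 0 0.09 -0.02 7" --pt "-1 0 0.15 -0.02 12" --pt "-1 -0.005 0.205 -0.02 16.8" --pt "-1 -0.01 0.26 -0.02 16.8" --grip_force 45

```text
time: 6.02
tool_pos: [0.4632, -0.0462, 0.2257]
tcp_rot: [[0.969, -0.248, -0.001], [-0.248, -0.969, -0.0], [-0.001, 0.0, -1.0]]
force: [1.8, 0.3, -1.5]
gripper_width: 0.0555
```

```bash
python3 go.py .4106 -.1784 .24 -14.26
```

```text
t 6.025 G [ 0.4632 -0.0462  0.2447] yaw -14.35 tilt 0.03 F [ 1.8  0.3 -1.5] w 0.0555
delta [-0.0182  0.1411  0.0047] spin -0.1
```

>>> servo_tool --pt "-1 -0.01 0.05 0 0" --pt "-1 -0.018 0.1 0 0" --pt "-1 -0.018 0.141 0 0" --pt "-1 -0.018 0.141 0 0"

```text
time: 6.52
tool_pos: [0.41, -0.1795, 0.2254]
tcp_rot: [[0.968, -0.252, -0.002], [-0.252, -0.968, 0.0], [-0.002, 0.0, -1.0]]
force: [0.4, 0.9, -1.6]
gripper_width: 0.0558
```

```bash
python3 go.py;  python3 -c "
from plant import eyes
import cv2,pickle
c=eyes.capture('top');s=eyes.capture('scene');pickle.dump((c,s),open('c4.pkl','wb'))
import numpy as np
o=np.zeros((600,800,3),np.uint8)
o[:,:400]=cv2.resize(c['pixels'][165:315,375:475,::-1],(400,600));o[:,400:]=cv2.resize(s['pixels'][100:250,300:400,::-1],(400,600));cv2.imwrite('pics/stage.png',o)"
```

```text
t 6.525 G [ 0.4101 -0.1795  0.2444] yaw -14.59 tilt 0.09 F [ 0.4  0.9 -1.6] w 0.0558
```

View pics/stage.png

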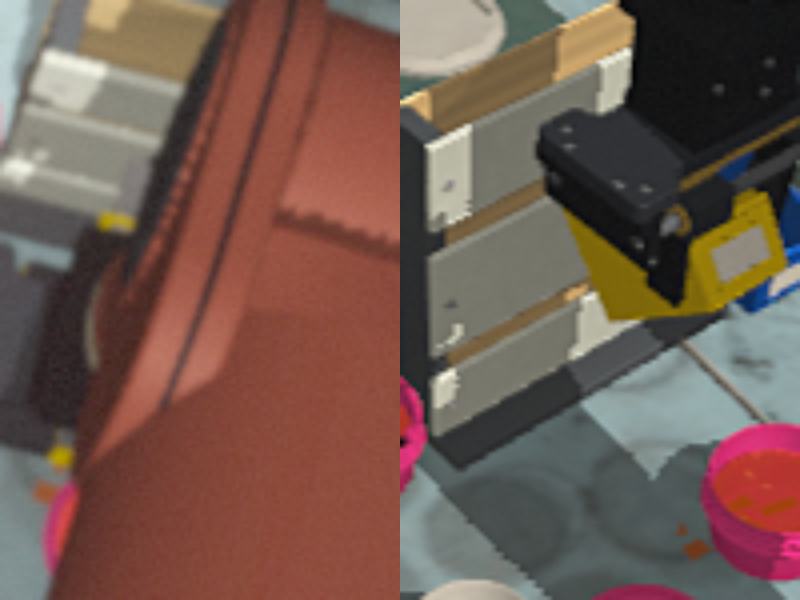

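```bash
python3 - <<'E'
from tilt import *
T,S=pickle.load(open("c4.pkl","rb")); o=np.array
G=(.4101,-.1795,.2444)
A=[(S,o((353.25,180)),(50,28,0)),(S,o((375.75,178)),(-50,28,0)),(S,o((395.75,165.5)),(-50,-28,0)),(S,o((393.25,148)),(-50,-28,40))]
fitt(A,G,-14.6)
fitt(A+[(T,o((400,218.)),(50,28,74))],G,-14.6)
# 3-D views with fixed theta: only image directions (translation-free): bottom edge & front edges
for th in (38,42,46,50,54):
    q=[np.radians(th),-32,0]; P=proj(S,pts(q,G,-14.6,[(50,28,0),(-50,28,0),(-50,-28,0),(-50,-28,40),(50,28,60)],28))
    print(th,(P-P[2]).round(1).tolist(),P[2].round(1))
print((o([(353.25,180),(375.75,178),(395.75,165.5),(393.25,148),(340.75,151.25)])-o((395.75,165.5))).tolist())
E
```

```text
theta 39.8 gx dy gz [-36.2   0.4  28.2]
[-1.7, -0.1, 2.6, -0.5, 2.2, 0.5, -2.0, 0.2, -0.6, -1.6, 0.4]
theta 40.5 gx dy gz [-35.6   0.2  28.7]
[-1.2, 0.4, 3.0, -0.5, 2.6, 0.6, -1.7, 0.2, -0.8, -1.7, -0.4, -1.4, 0.2]
38 [[-47.1, 12.6], [-19.6, 11.5], [0.0, 0.0], [-6.3, -18.0], [-56.9, -12.5]] [399.2 166. ]
42 [[-46.1, 15.6], [-19.7, 11.5], [0.0, 0.0], [-7.2, -17.9], [-56.9, -9.3]] [399.5 165.3]
46 [[-44.9, 18.5], [-19.7, 11.5], [0.0, 0.0], [-8.0, -17.7], [-56.6, -6.1]] [399.9 164.6]
50 [[-43.6, 21.4], [-19.7, 11.5], [0.0, 0.0], [-8.8, -17.4], [-56.2, -2.7]] [400.2 163.9]
54 [[-42.2, 24.2], [-19.8, 11.5], [0.0, 0.0], [-9.5, -17.0], [-55.7, 0.6]] [400.4 163.1]
[[-42.5, 14.5], [-20.0, 12.5], [0.0, 0.0], [-2.5, -17.5], [-55.0, -14.25]]
```

```bash
cat > pg.py <<'E'
# pg.py x y z [mm, panel frame] ... : tool delta for grasp point
import sys, numpy as np
from plant import bot
s=bot.read_state(); R=np.array(s["tcp_rot"]); g=np.array(s["tool_pos"])-0.019*R[:,2]
O=np.array([.5437,-.2638,0]); a=np.radians(-14.26); P=np.array([[np.cos(a),-np.sin(a),0],[np.sin(a),np.cos(a),0],[0,0,1]])
yaw=np.degrees(np.arctan2(R[1,0],R[0,0]))
print("t",round(s["time"],2),"G panel",(P.T@(g-O)*1e3).round(1),"yaw-p",round(yaw+14.26,2),"F panel",(P.T@np.array(s["force"])).round(1),"M",np.round(P.T@np.array(s["ft_torque"]),2),"w",round(s["gripper_width"],4))
v=list(map(float,sys.argv[1:]))
for i in range(0,len(v),3): print("delta",(R.T@(O+P@np.array(v[i:i+3])/1e3-g)).round(4))
E
python3 pg.py -123 50 174 -96.5 50 204.5 -86 50 195
```

```text
t 6.62 G panel [-149.8   52.2  244.7] yaw-p -0.05 F panel [-0.8  1.  -1.6] M [0.11 0.11 0.06] w 0.0555
delta [0.0268 0.0023 0.0706]
delta [0.0533 0.0022 0.0401]
delta [0.0638 0.0022 0.0496]
```

>>> servo_tool --pt "-1 0 0.002 0.04 0" --pt "-1 0.01 0.002 0.07 0" --pt "-1 0.027 0.002 0.071 0" --pt "-1 0.027 0.002 0.071 0"

```text
time: 7.12
tool_pos: [0.4382, -0.1837, 0.1548]
tcp_rot: [[0.97, -0.244, -0.0], [-0.244, -0.97, 0.001], [-0.001, -0.001, -1.0]]
force: [0.3, -0.5, -1.2]
gripper_width: 0.0553
```

```bash
python3 pg.py -96.5 50 204.5 -86 50 195;  python3 -c "
from plant import eyes
import cv2,pickle
c=eyes.capture('top');s=eyes.capture('scene');pickle.dump((c,s),open('c5.pkl','wb'))
import numpy as np
cv2.imwrite('pics/entry.png',cv2.resize(s['pixels'][100:220,300:420,::-1],(600,600),interpolation=cv2.INTER_CUBIC))"
```

```text
t 7.12 G panel [-122.    51.6  173.8] yaw-p 0.14 F panel [ 0.4 -0.4 -1.2] M [0.01 0.06 0.06] w 0.0553
delta [ 0.0254  0.0016 -0.0307]
delta [ 0.0359  0.0017 -0.0212]
```

View pics/entry.png

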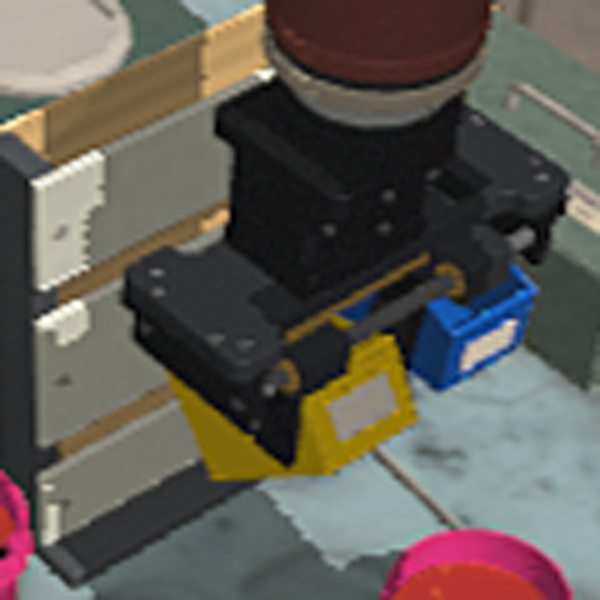

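>>> servo_tool --pt "-1 0.005 0.001 -0.006 0" --pt "-1 0.009 0.001 -0.011 0" --pt "-1 0.013 0.001 -0.0155 0" --pt "-1 0.013 0.001 -0.0155 0"

```text
time: 7.72
tool_pos: [0.4502, -0.1896, 0.1715]
tcp_rot: [[0.969, -0.247, 0.001], [-0.247, -0.969, -0.0], [0.001, -0.0, -1.0]]
force: [0.1, 0.1, -2.3]
gripper_width: 0.0559
```

>>> servo_tool --pt "-1 0.004 0.001 -0.005 0" --pt "-1 0.008 0.001 -0.01 0" --pt "-1 0.0125 0.001 -0.015 0" --pt "-1 0.0125 0.001 -0.015 0"

```text
time: 8.22
tool_pos: [0.4619, -0.1936, 0.1862]
tcp_rot: [[0.969, -0.247, 0.0], [-0.247, -0.969, 0.0], [0.0, -0.0, -1.0]]
force: [0.1, 0.0, -2.1]
gripper_width: 0.0554
```

```bash
python3 pg.py  -96.5 50 204.5 -86 50 195
```

```text
t 8.22 G panel [-96.5  47.9 205.2] yaw-p -0.01 F panel [ 0.1  0.1 -2.1] M [0.08 0.17 0.03] w 0.0554
delta [ 0.     -0.0021  0.0007]
delta [ 0.0105 -0.0021  0.0102]
```

>>> servo_tool --pt "-1 0.004 -0.002 0.0035 0" --pt "-1 0.0075 -0.002 0.0065 0" --pt "-1 0.0105 -0.002 0.0095 0" --pt "-1 0.0105 -0.002 0.0095 0"

```text
time: 8.72
tool_pos: [0.4722, -0.1941, 0.176]
tcp_rot: [[0.969, -0.247, -0.001], [-0.247, -0.969, 0.0], [-0.001, -0.0, -1.0]]
force: [-0.3, 0.4, -2.7]
gripper_width: 0.0558
```

```bash
python3 pg.py  -86 50 195;python3 -c "
from plant import eyes
import cv2,pickle
c=eyes.capture('top');s=eyes.capture('scene');pickle.dump((c,s),open('c6.pkl','wb'))
import numpy as np
o=np.zeros((600,800,3),np.uint8)
o[:,:400]=cv2.resize(c['pixels'][165:315,375:475,::-1],(400,600));o[:,400:]=cv2.resize(s['pixels'][90:240,305:405,::-1],(400,600));cv2.imwrite('pics/in.png',o)"
```

```text
t 8.72 G panel [-86.4  49.9 195. ] yaw-p -0.01 F panel [-0.4  0.3 -2.7] M [ 0.02  0.05 -0.06] w 0.0558
delta [ 0.0004 -0.0001 -0.    ]
```

View pics/in.png

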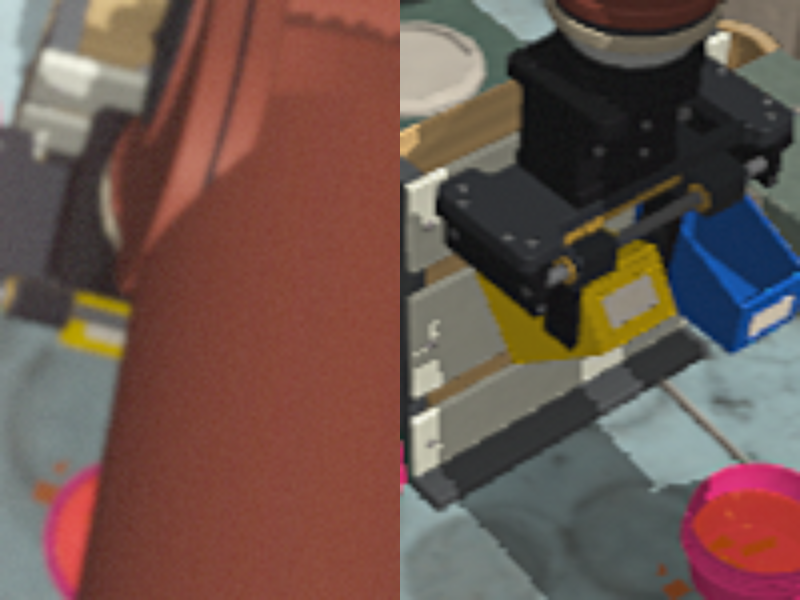

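>>> servo_tool --pt "-1 -0.001 0 0.0015 0" --pt "-1 -0.0015 0 0.003 0" --pt "-1 -0.0015 0 0.003 0"

```text
time: 9.2
tool_pos: [0.4706, -0.1938, 0.1734]
tcp_rot: [[0.969, -0.247, -0.0], [-0.247, -0.969, -0.0], [-0.0, 0.0, -1.0]]
force: [-0.4, 0.1, -1.8]
gripper_width: 0.0553
```

>>> servo_tool --pt "-1 0 0 0.001 0" --pt "-1 0 0 0.002 0" --pt "-1 0 0 0.002 0"

```text
time: 9.57
tool_pos: [0.4709, -0.1938, 0.1717]
tcp_rot: [[0.969, -0.247, 0.0], [-0.247, -0.969, -0.0], [0.0, 0.0, -1.0]]
force: [-1.4, 1.6, 2.0]
gripper_width: 0.0554
```

```bash
python3 pg.py
```

```text
t 9.57 G panel [-87.8  49.9 190.7] yaw-p -0.02 F panel [-1.8  1.2  2. ] M [-0.01  0.27 -0.05] w 0.0554
```

>>> servo_tool --pt "-1 0 0 0 0" --pt "-1 0 0 0 0" --pt "-1 -0.0025 0 0.0085 0" --pt "-1 -0.004 0 0.0175 0" --pt "-1 -0.004 0 0.0175 0" --grip_force 4

```text
time: 10.2
tool_pos: [0.4663, -0.1926, 0.1529]
tcp_rot: [[0.969, -0.247, -0.001], [-0.247, -0.969, 0.001], [-0.001, -0.0, -1.0]]
force: [0.4, -0.5, -0.9]
gripper_width: 0.0558
```

```bash
python3 pg.py -92.3 50 156.4 -89.6 50 139.6 -84 50 123.5
```

```text
t 10.2 G panel [-92.5  50.  171.9] yaw-p -0.01 F panel [ 0.5 -0.4 -0.9] M [ 0.04  0.05 -0.02] w 0.0558
delta [ 0.0002 -0.      0.0155]
delta [ 0.0029 -0.      0.0323]
delta [ 0.0086 -0.      0.0484]
```

>>> servo_tool --pt "-1 0 0 0.008 0" --pt "-1 0 0 0.0155 0" --pt "-1 0.001 0 0.024 0" --pt "-1 0.003 0 0.032 0" --pt "-1 0.003 0 0.032 0"

```text
time: 10.82
tool_pos: [0.4693, -0.1933, 0.1211]
tcp_rot: [[0.969, -0.247, -0.002], [-0.247, -0.969, 0.001], [-0.002, -0.0, -1.0]]
force: [0.6, -0.6, -1.1]
gripper_width: 0.0557
```

>>> servo_tool --pt "-1 0.0025 0 0.007 0" --pt "-1 0.0055 0 0.0135 0" --pt "-1 0.0065 0 0.016 0" --pt "-1 0.0065 0 0.016 0"

```text
time: 11.32
tool_pos: [0.4759, -0.195, 0.1056]
tcp_rot: [[0.969, -0.247, -0.001], [-0.247, -0.969, 0.0], [-0.001, -0.0, -1.0]]
force: [-0.0, -0.9, -1.4]
gripper_width: 0.0562
```

```bash
python3 pg.py -84 50 123.5; python3 -c "
from plant import eyes
import cv2,pickle
c=eyes.capture('top');s=eyes.capture('scene');pickle.dump((c,s),open('c7.pkl','wb'))
import numpy as np
o=np.zeros((600,800,3),np.uint8)
o[:,:400]=cv2.resize(c['pixels'][165:315,375:475,::-1],(400,600));o[:,400:]=cv2.resize(s['pixels'][90:240,305:405,::-1],(400,600));cv2.imwrite('pics/down.png',o)"
```

```text
t 11.32 G panel [-82.7  50.  124.6] yaw-p -0.01 F panel [ 0.2 -0.9 -1.4] M [0.06 0.03 0.05] w 0.0562
delta [-0.0013 -0.      0.0011]
```

View pics/down.png

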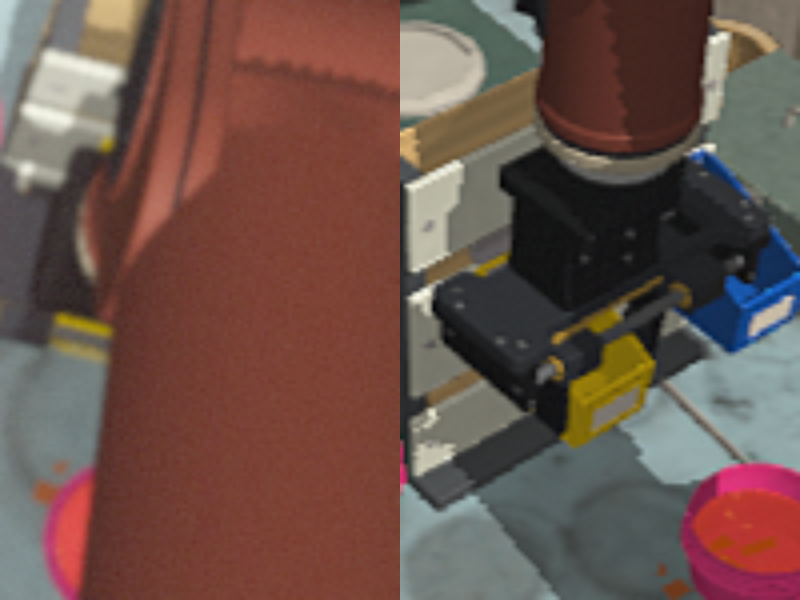

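>>> servo_tool --pt "-1 0 0 0.001 0" --pt "0.1 0 0 0.001 0" --pt "0.3 0 0 0.001 0" --pt "0.7 0 0 0.001 0" --pt "0.7 0 0 0.001 0"

```text
time: 12.05
tool_pos: [0.4762, -0.1952, 0.105]
tcp_rot: [[0.969, -0.247, 0.0], [-0.247, -0.969, -0.0], [0.0, 0.0, -1.0]]
force: [0.7, 0.3, 0.1]
gripper_width: 0.0688
```

```bash
python3 pg.py
```

```text
t 12.05 G panel [-82.4  49.9 124. ] yaw-p -0.02 F panel [0.6 0.4 0.1] M [-0.02  0.04 -0.02] w 0.0688
```

>>> servo_tool --pt "0.75 0 0 0 0" --pt "0.75 0 0 -0.02 0" --pt "0.75 0 0 -0.05 0" --pt "0.75 -0.01 0 -0.09 0" --pt "0.75 -0.02 0 -0.14 0"

```text
time: 12.68
tool_pos: [0.4559, -0.1899, 0.2456]
tcp_rot: [[0.969, -0.246, -0.001], [-0.246, -0.969, 0.001], [-0.002, -0.0, -1.0]]
force: [-0.1, 0.2, 0.4]
gripper_width: 0.0761
```

>>> servo_tool --pt "0.75 -0.01 -0.05 -0.02 0" --pt "0.75 -0.01 -0.1 -0.04 0" --pt "0.75 -0.01 -0.16 -0.04 0" --pt "0.75 0 -0.22 -0.04 0" --pt "0.75 0.02 -0.27 -0.04 0"

```text
time: 13.3
tool_pos: [0.5431, 0.069, 0.2857]
tcp_rot: [[0.969, -0.246, 0.002], [-0.246, -0.969, -0.0], [0.002, -0.0, -1.0]]
force: [1.1, -0.7, -0.2]
gripper_width: 0.0764
```

>>> servo_tool --pt "0.75 0.01 -0.05 0 0" --pt "0.75 0.02 -0.1 0 0" --pt "0.75 0.02 -0.1 0 0"

```text
time: 13.68
tool_pos: [0.5865, 0.1632, 0.2841]
tcp_rot: [[0.971, -0.241, -0.002], [-0.241, -0.971, 0.003], [-0.002, -0.002, -1.0]]
force: [-0.5, 0.3, -0.5]
gripper_width: 0.076
```

```bash
python3 go.py;python3 -c "
from plant import eyes
import cv2,pickle
c=eyes.capture('top');s=eyes.capture('scene');pickle.dump((c,s),open('c8.pkl','wb'))
import numpy as np
o=np.zeros((600,800,3),np.uint8)
o[:,:400]=cv2.resize(c['pixels'][160:310,400:500,::-1],(400,600));o[:,400:]=cv2.resize(s['pixels'][90:240,305:405,::-1],(400,600));cv2.imwrite('pics/end.png',o)
from h import ray
T=c
d=pickle.load(open('c0.pkl','rb'))
for n,(x,y) in dict(cup=(309,263),lid=(349,297),tub=(408,300)).items():
    print(n,np.abs(d['top']['pixels'][y-28:y+28,x-28:x+28].astype(int)-c['pixels'][y-28:y+28,x-28:x+28]).mean().round(1))
"
```

```text
t 13.675 G [0.5866 0.1631 0.3031] yaw -13.93 tilt 0.19 F [-0.5  0.3 -0.5] w 0.076
cup 42.3
lid 23.1
tub 29.3
```

View pics/end.png

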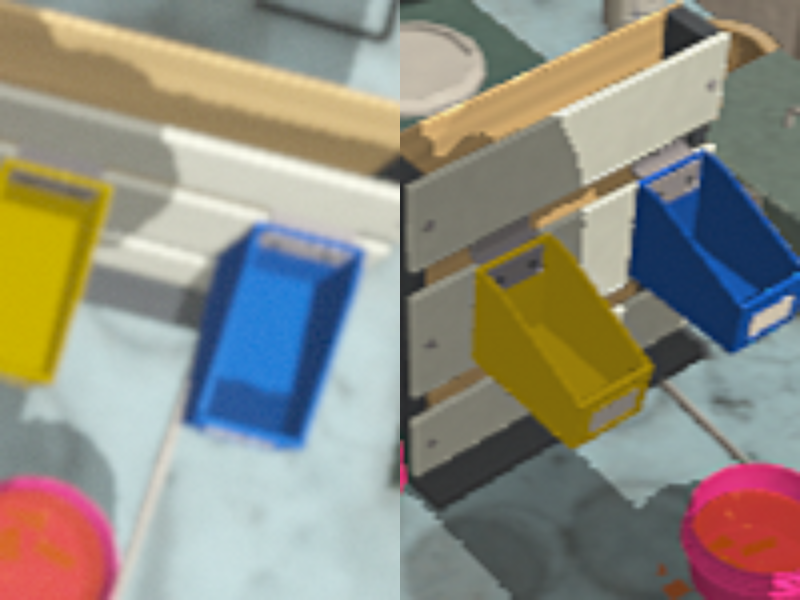

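```bash
python3 - <<'E'
from h import *
import cv2
T,S=pickle.load(open("c8.pkl","rb")); d=pickle.load(open("c0.pkl","rb"))
q=[.5437,-.2638,np.radians(-14.26)]
for y in(50,-80): print(y,proj(S,W(q,[(0,y+28,169),(0,y-28,169),(-100,y-28,135),(-100,y+28,95)])).round(1).tolist())
for n,c in(("before",d["top"]),("now",T)):
    h=cv2.cvtColor(c["pixels"],cv2.COLOR_RGB2HSV); m=((h[...,0]>150)|(h[...,0]<8))&(h[...,1]>140)
    for k,(x,y) in dict(lid=(349,297),tub=(408,300)).items():
        yy,xx=np.nonzero(m[y-28:y+29,x-28:x+29]); print(n,k,(xx.min()+xx.max())/2+x-28,(yy.min()+yy.max())/2+y-28,len(xx))
    g=cv2.GaussianBlur(c["pixels"][225:300,270:350],(3,3),0); cv2.imwrite(f"pics/cup_{n}.png",g)
a=[cv2.Canny(cv2.imread(f"pics/cup_{n}.png"),60,140) for n in("before","now")]
r=cv2.matchTemplate(cv2.cvtColor(cv2.imread("pics/cup_now.png"),6),cv2.cvtColor(cv2.imread("pics/cup_before.png"),6)[18:58,18:60],5); print("cup match",r.max(),np.unravel_index(r.argmax(),r.shape))
E
```

```text
50 [[322.4, 156.0], [340.5, 146.4], [367.7, 179.5], [348.8, 202.1]]
-80 [[363.4, 134.4], [379.9, 125.7], [406.6, 156.7], [388.2, 178.4]]
before lid 348.0 296.5 1373
before tub 407.5 300.5 1291
now lid 348.0 296.5 1347
now tub 407.5 300.5 1278
cup match 0.21853593 (np.int64(17), np.int64(19))
```

```bash
python3 - <<'E'
from h import *
import cv2
S=pickle.load(open("c8.pkl","rb"))[1]["pixels"]; b=pickle.load(open("c0.pkl","rb"))["scene"]["pixels"]
g=lambda i: cv2.cvtColor(i,cv2.COLOR_RGB2GRAY)
t=g(b)[240:295,295:340]; r=cv2.matchTemplate(g(S)[230:305,285:350],t,5); print(r.max(),np.unravel_index(r.argmax(),r.shape))
from plant import bot
bot.hand_in(); print(bot.read_state()["time"])
E
```

```text
0.98353636 (np.int64(10), np.int64(10))
the job is handed in; nothing more can be done
the job is handed in; nothing more can be done
```

The yellow bin hangs by itself in the upper groove, centred at about y = +50 mm on the panel beside the blue bin. I handed the job in at about 14 s of the 48 s allowed.

**How it was done:** The tool cannot tilt, so I gripped the bin lightly near its front. I lifted it over its rear bottom edge so it pivoted to about 41°, then tightened the grip. I fed the tongue in along its plate direction and lowered until the leg rested on the slat (about 4 N change in wrist force). I then swung the bin down under a light grip, let go and backed away.

**Last checks:**
- **Bin:** The last picture shows it level and flat against the panel like the blue one. Its corners lie within about 3 pixels of the predicted hung pose.
- **Lid and tub:** Both are at the same pixels as before.
- **Cup:** The scene view shows no shift (match 0.98). The top view of the cup matched poorly (0.22, best fit within 1 pixel), which I put down to the arm and its shadow.
- **Tilt estimates:** The first image estimate of 49.5° disagreed with the later one of about 40°. I trusted the later one, since it agreed with the bin's edge having rested on the table.

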